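Widen the foil-roll holder one notch and snap in the long roll

TASK

The roll holder is set too narrow for the long foil roll. Press its spring pin flush and push the sliding tube outward past it until the pin springs up in the next hole, then take the long roll and press it down between the two end plates until its sprung tips snap out into the cups, and let go. Leave the short roll and the crockery where they are.

Things in the scene. Friction and masses are not known exactly. Their poses are not given: they have to be found in the camera images.
- holder: Roll holder fixed to the worktop: aluminium rail (30 mm wide, 300 mm long) along its y axis, with a grey end plate (44 mm wide, 14 mm thick, 107 mm tall) at one end. Origin: worktop level, under this fixed plate's inner face, on the rail's centre line; z up. The rail runs to the holder's -y; 'outward' means along -y, away from the fixed plate. A roll sits between this plate and the sleeve's.
- sleeve (a joint): Slide of the square steel tube on the rail (38 mm wide, 156 mm long, top 36 mm above the worktop) that carries the second, equal end plate. Metres outward: 0 at the start, pin in the outermost of three holes, plates 100 mm apart inside; 0.040 with the pin in the next hole (140 mm, right for the long roll); 0.080 in the last. Locked by the pin; pushing it over the pressed pin takes 3 to 10 N.
- pin (a joint): How far the spring pin is pressed down (m): 0 up, 0.009 flush with the sleeve's top, 0.014 at its stop. Spring 2.5 N at 0, 6.5 N flush. About flush, its round head lets the sleeve's wall be pushed over it; it then rides under the wall and springs up by itself in the next hole.
- pin_top (a point): Highest point of the pin, a dark steel button 22 mm in diameter with a half-round head; up, it stands 9 mm above the sleeve's top (45 mm above the worktop) in its 23 mm hole. It stays in place on the rail, 224 mm outward of the holder's origin, while the sleeve slides.
- ridge_foot (a point): Foot, at the sleeve's top, of the inner face of the push ridge: a grey bar across the sleeve (34 mm wide, 6 mm thick, 10 mm high) 15 mm outward of the centre of the outermost hole. Fingertips that press the pin flush can push outward against this face, moving the sleeve with them.
- cup_fixed (a point): Centre of the back of the fixed plate's cup, 74 mm above the worktop, 8 mm behind the plate's inner face. Above it an upright channel, 16 mm wide, flared and open at the top; its back is a ramp, 11 mm deep at 104 mm height, coming inward to a lip 2 mm deep at 82 to 85 mm. Pressing a roll straight down (10 to 20 N) makes the ramps push its tips in until they snap out under the lips.
- cup_moving (a point): The same point of the cup in the sleeve's end plate (it moves with the sleeve). Under each cup a small shelf, 22 mm wide, stands 9 mm out of the plate, 6 mm below the cup's centre, and stops the tips. With both tips snapped in, the roll's axis lies level, about 74 mm above the worktop; an end that sticks on its ramp lies higher and needs another push down.
- long_roll: The long foil roll, loose, about 0.24 kg: a bright aluminium cylinder 40 mm in diameter with a hexagonal grey flange (46 mm across flats, 6 mm thick) at each end, 114 mm over the flanges, 154 mm over its two tips. Lies on a flat of its flanges, its axis 23 mm above the worktop. Origin: under the middle of the roll, on the surface it lies on (23 mm below the axis); its x axis runs along the roll.
- long_roll_end_a (a point): Extreme point of the roll's tip at its -x end: a dark steel rod 12 mm in diameter with a round end, sprung, that stands 20 mm out of the flange and can be pushed in by 6 mm (3.6 N to start, 9 N at 4.5 mm).
- long_roll_end_b (a point): The same at its +x end. The roll may go in either way round.
- short_roll: The other foil roll, loose, of the same make but only 74 mm over the flanges and 114 mm over the tips. Not needed; the two rolls may lie in either place. Origin and axes as for the long roll.
- mug: White mug on the worktop behind the work, 94 mm tall; origin at the centre of its base.
- bowl: White bowl on the worktop behind the work, 150 mm wide; origin at the centre of its base.
- green_tumbler: Green tumbler, 75 mm wide, 120 mm tall, to the right of the holder; origin at the centre of its base.

How it is judged:
On the way, in this order (a step that is already met when the one before it is completed fails the run):
1. the pin is pressed about flush with the sleeve (by 6 mm or more) (value of joint pin above 0.006 m), for 0.05 s.
2. the sleeve stands at the next hole and the pin has sprung up in it (value of joint sleeve between 0.037 and 0.043 m and value of joint pin below 0.003 m), for 0.2 s.
3. the long roll is lifted clear of the worktop (height (world z) of long_roll above 0.035 m), for 0.1 s.
At the end, for the whole second after the job is handed in: The pin is up (within 3 mm) in the next hole with the sleeve 40 mm (within 3 mm) out from its start; the long roll hangs at rest between the plates with the end of each tip within 8 mm of the back of its cup, either way round; the short roll lies within 40 mm of where it was (all of step 2 and ((distance between long_roll_end_a and cup_fixed below 0.008 m and distance between long_roll_end_b and cup_moving below 0.008 m) or (distance between long_roll_end_b and cup_fixed below 0.008 m and distance between long_roll_end_a and cup_moving below 0.008 m)) and linear speed of long_roll below 0.02 m/s and distance of short_roll from where it was at the start of the episode below 0.04 m); the robot touches nothing.
It fails at once if the short roll, the mug, the bowl or the green tumbler is pushed by more than 60 mm (distance of any of short_roll, mug, bowl, green_tumbler from where it was at the start of the episode above 0.06 m).
It also fails if it takes over 58 s, if anything falls off the work surface, if the arm or the gripper's body presses on something with over 40 N, if the wrist force passes 120 N, or if a joint passes its speed limit or range.

ROBOT

A 6-joint arm with a two-finger parallel gripper is mounted at the origin on a cart in front of the work surface, level with it; the furniture and walls round the work are solid. World frame = base frame: x ahead of the robot, y to its left, z up, the work surface at z = 0. Lengths are in m, angles in rad, forces in N, time in s.
With the tool pointing down it reaches from about 0.425 to 0.95 m from the base axis. Payload 3.5 kg.
Tool frame: the origin (TCP) lies at the centre of the arm's flange, where the gripper is bolted on; the fingertips stand 173 mm ahead of it and the grasp point (between the pads) lies 155 mm ahead of it (tips_ahead is the distance from the TCP to the fingertips, in m); z points along the fingers, y is the line along which they close (so a half turn about z gives the same grasp; the last joint's range is limited). The gripper opens to 85 mm and grips with 20 to 120 N. Pads are 22 mm wide; open, the fingers measure 114 mm over their backs; the gripper's body (76 mm by 85 mm) begins 54 mm behind the grasp point. The pads swing forward as they close: fully open they stand 13 mm farther back than shut.
Start: joints at [0.964, 0.286, 1.577, -0, 1.279, -0.15], TCP at [0.298, 0.606, 0.405] pointing down, gripper open.
Joint ranges: [-2.77, 2.77], [-0.9, 2.22], [0.21, 2.48], [-1.53, 4.67], [0.24, 2.81], [-2.84, 2.84]. Speed limits (rad/s): [2.79, 2.79, 3.14, 3.14, 3.14, 3.14].

INTERFACE

Orientations are given as a unit quaternion [x, y, z, w].
In Python, from bench import * gives the robot as it stands. The module is installed in compiled form; this text tells all that it offers.
- The arm moves only by the tool carry_out, never from a script. Its argument "plan" is a list of rows, each a list of 5 numbers: the shift along the tool's x, y, z in cm, then the turn about the tool's z in rad, then the opening, from 0 (shut) to 1 (fully open). A call has 1 to 20 rows; each row is the pose to reach, as a shift and turn from the pose commanded when the call began, along the tool's axes at that moment; what a row does not reach only later rows make up. A row lasts 1/10 s, in which the tool goes at most 50 mm and 8.59 degrees, less where a joint would pass 70% of its speed; a pose out of reach is approached as far as the arm can. A call with a gripper value outside its range is refused whole. The fingers move at their own pace and stop on an object; "grip_force" is the grip in N (left out, the last holds). Time passes only in rows, so rows that repeat a pose let the fingers close. It gives the time, the measured TCP pose, the force, the opening and the grip force at its end, in the units of the state.
- read_state(): the state, without advancing time (a new reading comes with each control period).
- snapshot(name): name is "side" or "top" or "wrist"; returns a dict with "frame" (400x640x3 uint8, red, green, blue), "z_map" (400x640 float32, m along the optical axis (not along the pixel's ray), 0 where there is no reading), "fx", "fy", "cx", "cy" (pixels), "R" (3x3) and "t" (3): a world point X has camera coordinates R X + t; the wrist camera has in their place "tool_from_camera" (4x4, takes a point from camera to tool coordinates, whose origin is the TCP and whose axes are the flange's). Camera axes: x right, y down, z forward; pixel columns grow to the right and rows downward; lengths in m; the calibration is good to about 2 mm. A picture is of the moment at which its call begins: read the wrist's pose just before it.
- close_job(): hands the job in; it is judged then, once.
Trained networks look in a picture, given as the dict that the camera call returned (one of the last four; its "shot" number tells which), for a name from the list of things; names that differ only in an ending like _2 or _b are one class to them, and where a whole thing is asked for, a point or a joint stands for the part that bears it (a point fixed in the world has none). Each returns a list of dicts, best first, with "score" (0 to 1); they miss things now and then, are a little off and sometimes report something else, mostly with a low value. They report only what shows in the picture. A call takes as long as a camera call.
- spot_in(picture, label): "centre" ([x, y, z] in m, in the coordinates of the camera as it stood for that picture, good to about 4 mm: the middle of the surface that is visible of it).
The state is a dict: "time": time; "joints": joint angles; "qd": joint speeds; "joint_efforts": joint torques, N m; "tool_pos": TCP position; "orientation": TCP orientation; "contact_force": force on the tool from outside, world axes, zero at the start; "moment": the same for the moment, N m; "width": finger opening in m; "finger_force": force on a finger pad.
Only numpy, scipy, OpenCV 4.12 (cv2) and the standard library are available. Lean on these libraries where they do the work, as an engineer would, in place of code of your own. Each camera call takes 0.05 s, during which the arm holds its last target. There are 200 camera calls.

## Working session

There is one attempt and no reset: what is moved stays moved. The work goes in short steps, Python scripts to look and compute and a tool call to move; the robot and the scene stay as the last step left them, time stands still between calls to the robot, and variables do not carry over. Pictures are saved under pics/ and viewed, at most 13 in all, crops included, and the job is handed in when it is done.

Besides the shell and the picture viewer there is one more tool, called after "Call:" as name(argument=value, ...), one argument or row to a line, values as JSON. carry_out: Moves the arm, as the interface text tells. Its arguments: {"type":"object","properties":{"plan":{"type":"array","items":{"type":"array","items":{"type":"number"}}},"grip_force":{"type":"number"}},"required":["plan"]}

```bash
mkdir -p pics; cat > h.py <<'E'
from bench import *
import numpy as np, cv2
from scipy.spatial.transform import Rotation as Ro
def toworld(p,c,st=None):
    c=np.asarray(c,float)
    if 'R' in p: return (c-p['t'])@p['R']
    T=p['tool_from_camera']; c=c@T[:3,:3].T+T[:3,3]
    return c@Ro.from_quat(st['orientation']).as_matrix().T+st['tool_pos']
def cloud(p,st=None):
    z=p['z_map'];v,u=np.indices(z.shape)
    c=np.stack([(u-p['cx'])/p['fx']*z,(v-p['cy'])/p['fy']*z,z],-1)
    w=toworld(p,c.reshape(-1,3),st).reshape(z.shape+(3,)); w[z==0]=np.nan
    return w
def save(p,n): cv2.imwrite(f'pics/{n}.png',p['frame'][:,:,::-1])
E
python3 - <<'E'
from h import *
st=read_state();print({k:np.round(v,3).tolist() for k,v in st.items()})
for cam in ('top','side'):
    p=snapshot(cam);save(p,cam+'1')
    for l in ['holder','sleeve','pin_top','ridge_foot','cup_fixed','cup_moving','long_roll','short_roll','long_roll_end_a','mug','bowl','green_tumbler']:
        print(cam,l,[(round(d['score'],2),np.round(toworld(p,d['centre']),3).tolist()) for d in spot_in(p,l)[:3]])
E
cd pics; python3 -c "
import cv2,numpy as np
cv2.imwrite('a.png',np.vstack([cv2.imread('top1.png'),cv2.imread('side1.png')])[:, :])
i=cv2.imread('a.png');cv2.imwrite('a.png',cv2.resize(i,(480,600)))"
```

```text
{'time': 0.0, 'joints': [0.964, 0.287, 1.578, 0.0, 1.279, -0.15], 'qd': [-0.0, 0.0, -0.001, -0.001, 0.001, 0.001], 'joint_efforts': [-0.0, -40.599, -29.262, -0.0, 0.006, 0.0], 'tool_pos': [0.298, 0.606, 0.403], 'orientation': [0.226, 0.974, -0.001, -0.0], 'contact_force': [-0.17, -0.153, -0.23], 'moment': [0.011, -0.013, -0.042], 'finger_force': 0.0, 'width': 0.086}
top holder [(0.8, [0.394, -0.147, 0.031])]
top sleeve [(0.77, [0.387, -0.181, 0.034])]
top pin_top []
top ridge_foot [(0.58, [0.387, -0.187, 0.038])]
top cup_fixed [(0.89, [0.395, -0.139, 0.034])]
top cup_moving [(0.74, [0.387, -0.184, 0.035])]
top long_roll [(0.87, [0.486, 0.173, 0.035])]
top short_roll [(0.76, [0.479, 0.322, 0.04])]
top long_roll_end_a [(0.71, [0.577, 0.016, 0.034])]
top mug [(0.82, [0.578, 0.016, 0.04])]
top bowl [(0.69, [0.644, -0.273, 0.018]), (0.23, [0.386, -0.18, 0.033])]
top green_tumbler [(0.95, [0.548, -0.506, 0.063])]
side holder [(0.88, [0.391, -0.134, 0.036])]
side sleeve [(0.95, [0.373, -0.154, 0.037]), (0.73, [0.528, -0.504, 0.087])]
side pin_top [(0.66, [0.388, -0.135, 0.036]), (0.46, [0.474, 0.316, 0.031])]
side ridge_foot [(0.76, [0.376, -0.154, 0.039])]
side cup_fixed [(0.65, [0.388, -0.134, 0.036])]
side cup_moving [(0.6, [0.378, -0.151, 0.037])]
side long_roll [(0.62, [0.476, 0.163, 0.033]), (0.24, [0.387, -0.129, 0.036])]
side short_roll [(0.71, [0.474, 0.313, 0.03]), (0.24, [0.53, -0.503, 0.084])]
side long_roll_end_a []
side mug [(0.64, [0.566, -0.009, 0.069])]
side bowl [(0.77, [0.658, -0.247, 0.046])]
side green_tumbler [(0.89, [0.53, -0.503, 0.087])]
```

View pics/top1.png

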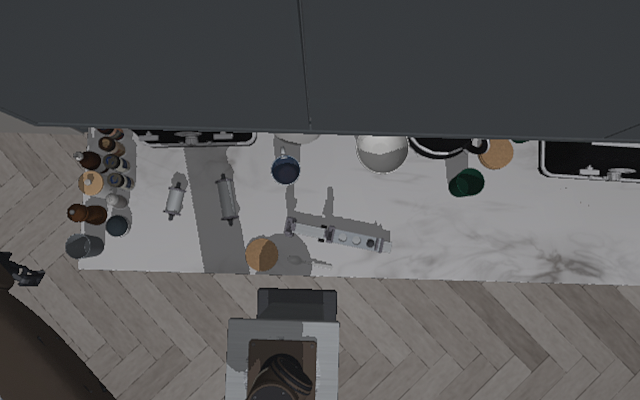

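View pics/side1.png

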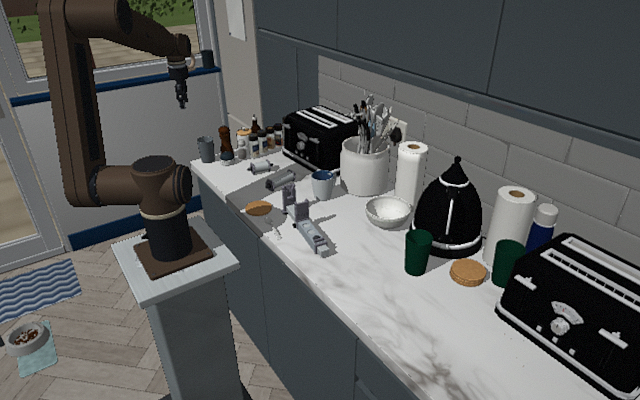

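The top view shows the long roll at about (227,198), the short one at (175,200), and the holder from (290,225) to (382,243). The side view shows the cabinets behind and above. Next I'll fit the holder and roll axes from the depth clouds.

```bash
python3 - <<'E'
from h import *
p=snapshot('top');w=cloud(p)
def ax(m):
    q=w[m][:,:2].astype(np.float32);r=cv2.minAreaRect(q);return [np.round(r[0],3),np.round(r[1],3),r[2],m.sum()]
X,Y,Z=w[...,0],w[...,1],w[...,2]
h=(X>.3)&(X<.47)&(Y>-.36)&(Y<.06)
print('holder',ax(h&(Z>.02)&(Z<.13)))
for lo,hi in((.025,.045),(.08,.12)):
    m=h&(Z>lo)&(Z<hi);print(lo,ax(m),np.median(Z[m]))
m=h&(Z>.08)&(Z<.12)
n,l,s,c=cv2.connectedComponentsWithStats(m.astype(np.uint8))
for i in range(1,n):
    if s[i,4]>5: print('plate',w[l==i].mean(0).round(3),s[i].tolist(),c[i])
m=h&(Z>.039)&(Z<.06)
n,l,s,c=cv2.connectedComponentsWithStats(m.astype(np.uint8))
for i in range(1,n):
    if s[i,4]>1: print('mid',w[l==i].mean(0).round(3),s[i].tolist(),c[i])
for y in(.17,.32): print('roll',ax((abs(X-.485)<.12)&(abs(Y-y)<.07)&(Z>.018)&(Z<.06)))
st=read_state();print(p['fx'])
cv2.imwrite('pics/crop.png',cv2.resize(p['frame'][190:270,270:400,::-1],(780,480),interpolation=cv2.INTER_CUBIC))
E
```

```text
holder [array([ 0.392, -0.148]), array([0.301, 0.047]), 80.00924682617188, np.int64(1396)]
0.025 [array([ 0.39 , -0.156]), array([0.287, 0.04 ]), 80.88289642333984, np.int64(1070)] 0.03364413661739335
0.08 [array([ 0.406, -0.066]), array([0.134, 0.047]), 80.00924682617188, np.int64(221)] 0.10317582489241404
plate [ 0.417 -0.009  0.101] [283, 217, 10, 18, 115] [287.75652174 225.46086957]
plate [ 0.396 -0.124  0.102] [326, 226, 9, 18, 106] [330.25471698 234.19811321]
mid [ 0.431 -0.02   0.052] [293, 220, 1, 3, 3] [293. 221.]
mid [ 0.402 -0.014  0.044] [291, 231, 1, 2, 2] [291.  231.5]
mid [ 0.402 -0.188  0.04 ] [352, 233, 2, 2, 2] [352.5 233.5]
mid [ 0.398 -0.137  0.04 ] [334, 234, 2, 2, 2] [334.5 234.5]
mid [ 0.399 -0.172  0.04 ] [347, 234, 1, 2, 2] [347.  234.5]
mid [ 0.401 -0.196  0.041] [355, 234, 2, 1, 2] [355.5 234. ]
mid [ 0.391 -0.213  0.04 ] [361, 237, 2, 2, 2] [361.5 237.5]
mid [ 0.389 -0.229  0.04 ] [366, 238, 3, 2, 3] [367.         238.33333333]
mid [ 0.389 -0.244  0.041] [372, 238, 2, 2, 2] [372.5 238.5]
mid [ 0.374 -0.245  0.043] [366, 238, 13, 13, 64] [372.859375 244.015625]
mid [ 0.382 -0.27   0.041] [380, 239, 4, 6, 13] [381.61538462 241.30769231]
mid [ 0.377 -0.15   0.041] [339, 241, 1, 3, 3] [339. 242.]
mid [ 0.371 -0.18   0.041] [349, 244, 2, 2, 2] [349.5 244.5]
mid [ 0.367 -0.194  0.04 ] [354, 245, 2, 3, 4] [354.5 246. ]
mid [ 0.366 -0.217  0.04 ] [362, 246, 2, 2, 2] [362.5 246.5]
mid [ 0.364 -0.222  0.04 ] [364, 247, 2, 2, 2] [364.5 247.5]
mid [ 0.359 -0.266  0.041] [379, 248, 3, 5, 7] [380.14285714 249.57142857]
roll [array([0.49 , 0.174]), array([0.15 , 0.049]), 11.318700790405273, np.int64(636)]
roll [array([0.479, 0.325]), array([0.05 , 0.109]), 81.34436798095703, np.int64(448)]
491.3111646219383
```

View pics/crop.png

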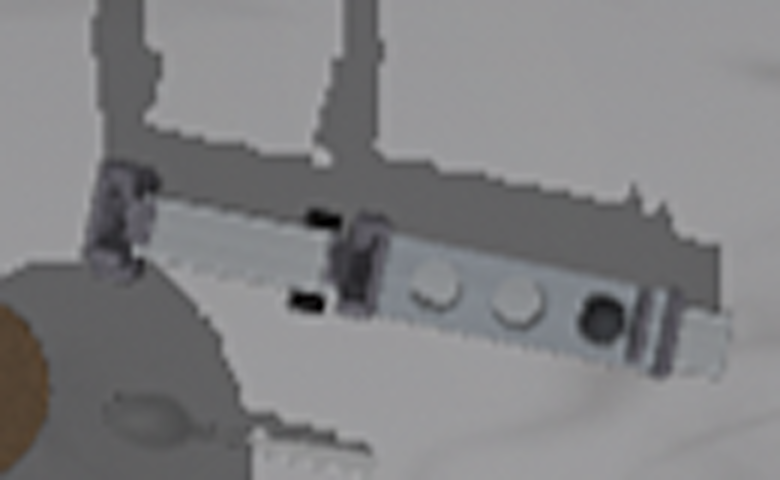

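The crop shows the pin at (602,320), with the ridge just to its right at (637,325) and the two free holes at (435,285) and (517,302). From this I get the outward direction at about (-0.174,-0.985), the holder origin at about (0.416,-0.016) and the pin at about (0.376,-0.236). I'll move above the pin via a waypoint.

Call:
carry_out(
  plan=[
    [-36,-27.6,0,0.7,0],
    [-36,-27.6,0,0.7,0],
    [-36,-27.6,0,0.7,0],
    [-36,-27.6,0,0.7,0],
    [-36,-27.6,0,0.7,0],
    [-36,-27.6,0,0.7,0],
    [-36,-27.6,0,0.7,0],
    [-36,-27.6,0,0.7,0],
    [-36,-27.6,0,0.7,0],
    [-36,-27.6,0,0.7,0],
    [-44,-72.2,5,1.29,0],
    [-44,-72.2,5,1.29,0],
    [-44,-72.2,5,1.29,0],
    [-44,-72.2,5,1.29,0],
    [-44,-72.2,5,1.29,0],
    [-44,-72.2,5,1.29,0],
    [-44,-72.2,5,1.29,0],
    [-44,-72.2,5,1.29,0],
    [-44,-72.2,5,1.29,0],
    [-44,-72.2,5,1.29,0],
  ],
)

```text
time: 3.35
tool_pos: [0.3729, -0.2397, 0.3547]
orientation: [0.768, 0.64, -0.0, 0.0]
contact_force: [-0.1, 1.0, 0.3]
width: 0.0002
finger_force: 0.0
```

Call:
carry_out(
  plan=[
    [0,0,0,0,0],
    [0,0,0,0,0],
  ],
)

```text
time: 3.55
tool_pos: [0.3745, -0.2353, 0.3547]
orientation: [0.766, 0.643, 0.0, -0.0]
contact_force: [-0.3, 0.4, 0.7]
width: 0.0002
finger_force: 0.0
```

```bash
python3 - <<'E'
from h import *
st=read_state();p=snapshot('wrist');save(p,'w1')
print(st['tool_pos'],st['orientation'],st['joints'],st['width']);T=p['tool_from_camera'];print(T.round(3))
for l in ['pin_top','ridge_foot','sleeve','cup_fixed','cup_moving']:
    print(l,[(round(d['score'],2),np.round(toworld(p,d['centre'],st),3).tolist()) for d in spot_in(p,l)[:3]])
E
```

```text
[ 0.37448029 -0.23525575  0.35473306] [ 7.66233942e-01  6.42561612e-01  2.73006681e-04 -2.15462205e-04] [-7.91194368e-01 -1.99429759e-01  2.17402449e+00  6.29953179e-04
  1.16738288e+00 -6.16318985e-01] 0.00017904805636876015
[[ 0.    -0.966 -0.259  0.065]
 [ 1.     0.     0.001 -0.001]
 [-0.001 -0.259  0.966  0.031]
 [ 0.     0.     0.     1.   ]]
pin_top [(0.78, [0.376, -0.237, 0.043]), (0.56, [0.387, -0.158, 0.038])]
ridge_foot [(0.8, [0.387, -0.157, 0.034])]
sleeve [(0.74, [0.392, -0.158, 0.035])]
cup_fixed [(0.93, [0.391, -0.158, 0.035])]
cup_moving [(0.76, [0.389, -0.153, 0.034])]
```

View pics/w1.png

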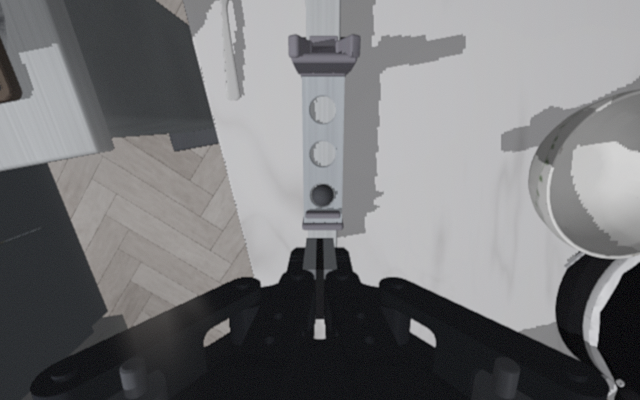

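The wrist view shows the rail upright in the picture, so the tool yaw is right. The pin is at (322,195), the ridge at (322,218), the moving plate at (325,50), and the shut fingertips at about (320,250).

```bash
python3 - <<'E'
from h import *
st=read_state();p=snapshot('wrist');w=cloud(p,st)
R=Ro.from_quat(st['orientation']).as_matrix()
tl=lambda X:((X-st['tool_pos'])@R*100).round(2)
pz=[.045]
def ray(u,v,z):
    a=toworld(p,[0,0,0],st);b=toworld(p,[(u-p['cx'])/p['fx'],(v-p['cy'])/p['fy'],1],st);return a+(b-a)*(z-a[2])/(b-a)[2]
g=p['frame'].mean(2);m=np.zeros(g.shape,bool);m[180:208,308:336]=g[180:208,308:336]<75
vs,us=np.nonzero(m);print('pin px',us.mean(),vs.mean(),m.sum(),tl(ray(us.mean(),vs.mean(),.040)))
for v in range(200,242,2): print(v,tl(w[v,322]),w[v,322,2].round(4),int(g[v,322]))
for v in (90,175): 
    r=w[v,280:370,2];c=np.nonzero(r>.03)[0]+280;print('sleeve edges',v,tl(w[v,c[0]]),tl(w[v,c[-1]]))
E
```

```text
pin px 323.77777777777777 193.45210727969348 261 [-0.15  0.34 31.49]
200 [-0.69  0.16 31.06] 0.0442 74
202 [-0.9   0.17 31.14] 0.0435 72
204 [-1.17  0.17 31.37] 0.0412 62
206 [-1.6   0.18 32.22] 0.0326 101
208 [-1.7   0.17 31.84] 0.0365 139
210 [-1.92  0.17 31.87] 0.0362 78
212 [-1.9   0.17 31.11] 0.0438 68
214 [-2.01  0.17 30.82] 0.0467 112
216 [-2.24  0.17 30.92] 0.0457 120
218 [-2.42  0.17 30.83] 0.0465 144
220 [-2.96  0.18 31.87] 0.0362 165
222 [-3.14  0.18 31.8 ] 0.0369 114
224 [-3.34  0.18 31.75] 0.0374 93
226 [-3.5   0.18 31.62] 0.0387 119
228 [-3.7   0.18 31.57] 0.0392 121
230 [-4.19  0.18 32.34] 0.0315 151
232 [-4.37  0.18 32.24] 0.0325 174
234 [-4.64  0.19 32.37] 0.0311 174
236 [-4.84  0.19 32.32] 0.0317 174
238 [ 1.01  0.03 16.95] 0.1854 83
240 [ 1.04  0.03 16.62] 0.1886 29
sleeve edges 90 [ 9.26 -1.64 31.86] [ 9.27  2.03 31.95]
sleeve edges 175 [ 1.56 -1.66 31.98] [ 1.56  2.1  32.03]
```

Call:
carry_out(
  plan=[
    [-0.45,0.2,5,0,0],
    [-0.45,0.2,9.5,0,0],
    [-0.45,0.2,12.5,0,0],
    [-0.45,0.2,13.3,0,0],
    [-0.45,0.2,13.8,0,0],
    [-0.45,0.2,14.2,0,0],
    [-0.45,0.2,14.4,0,0],
    [-0.45,0.2,14.4,0,0],
  ],
)

```text
time: 4.7
tool_pos: [0.3758, -0.2414, 0.2121]
orientation: [0.767, 0.642, 0.0, 0.001]
contact_force: [-2.1, 2.1, 4.6]
width: 0.0002
finger_force: 2.5
```

Call:
carry_out(
  plan=[
    [0,0,0.15,0,0],
    [0,0,0.25,0,0],
    [0,0,0.25,0,0],
    [0,0,0.25,0,0],
  ],
)

```text
time: 5.1
tool_pos: [0.3758, -0.2414, 0.2097]
orientation: [0.767, 0.642, 0.0, 0.001]
contact_force: [-2.0, 3.0, 6.8]
width: 0.0003
finger_force: 3.0
```

Call:
carry_out(
  plan=[
    [-0.2,0,0.1,0,0],
    [-0.5,0,0.1,0,0],
    [-0.8,0,0.1,0,0],
    [-1.1,0,0.1,0,0],
    [-1.5,0,0.1,0,0],
    [-1.5,0,0.1,0,0],
  ],
)

```text
time: 5.7
tool_pos: [0.3735, -0.2564, 0.2091]
orientation: [0.766, 0.643, -0.0, 0.002]
contact_force: [-1.8, -1.8, 2.8]
width: 0.0
finger_force: 1.6
```

```bash
python3 - <<'E'
from h import *
st=read_state();p=snapshot('wrist');save(p,'w2');w=cloud(p,st);R=Ro.from_quat(st['orientation']).as_matrix()
c=(w[200:400:1,300:345]-st['tool_pos'])@R
print(st['tool_pos'],st['contact_force'])
E
```

```text
[ 0.37354152 -0.25643387  0.2090716 ] [-1.83714749 -1.79905958  2.83184093]
```

View pics/w2.png

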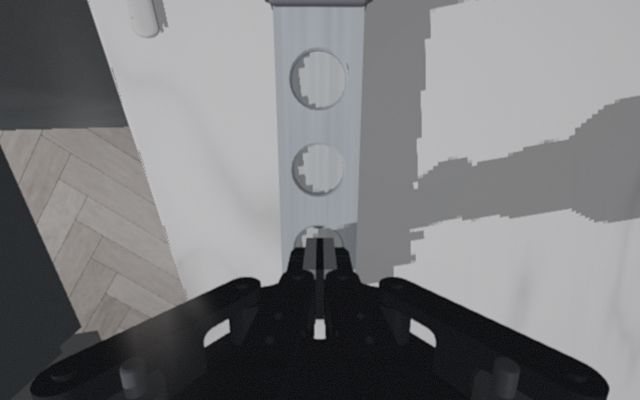

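The pin has left the outermost hole and is riding under the wall, and the sleeve is about 13 mm out. I'll continue, more slowly near the end.

Call:
carry_out(
  plan=[
    [-0.4,0,0,0,0],
    [-0.8,0,0,0,0],
    [-1.2,0,0,0,0],
    [-1.6,0,0,0,0],
    [-1.9,0,0,0,0],
    [-2.1,0,0,0,0],
    [-2.3,0,0,0,0],
    [-2.45,0,0,0,0],
    [-2.6,0,0,0,0],
    [-2.7,0,0,0,0],
    [-2.8,0,0,0,0],
  ],
)

```text
time: 6.85
tool_pos: [0.368, -0.2821, 0.2068]
orientation: [0.767, 0.641, 0.002, -0.002]
contact_force: [5.2, 9.6, 5.1]
width: 0.0001
finger_force: 5.3
```

```bash
python3 - <<'E'
from h import *
st=read_state();p=snapshot('wrist');save(p,'w3')
print(st['tool_pos'],st['contact_force'])
E
```

```text
[ 0.36798012 -0.28210737  0.20684916] [5.15618026 9.63395314 5.05726757]
```

View pics/w3.png

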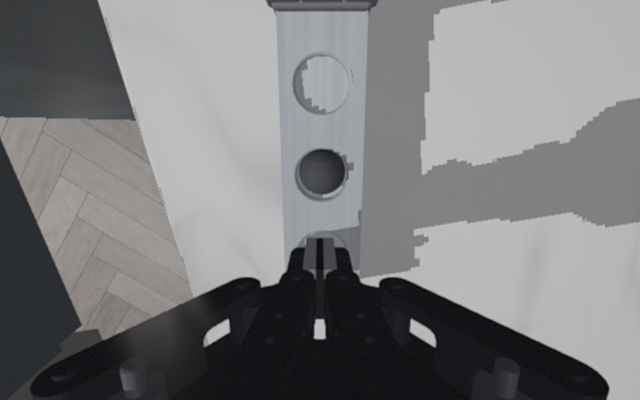

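The pin now shows in the middle hole at (322,172). I'll back off a little and check its height.

Call:
carry_out(
  plan=[
    [0.2,0,-0.3,0,0],
    [0.6,0,-1.5,0,0],
    [0.6,0,-6,0,0],
    [0.6,0,-11,0,0],
    [0.6,0,-14,0,0],
    [0.6,0,-14,0,0],
  ],
)

```text
time: 7.5
tool_pos: [0.3697, -0.2785, 0.3539]
orientation: [0.766, 0.642, -0.0, 0.006]
contact_force: [0.3, 0.2, 0.1]
width: -0.0002
finger_force: 0.0
```

```bash
cat > m.py <<'E'
from h import *
st=read_state();p=snapshot('wrist');w=cloud(p,st);R=Ro.from_quat(st['orientation']).as_matrix()
t=(w-st['tool_pos'])@R*100
print(st['tool_pos'],st['orientation'])
E
python3 - <<'E'
from m import *
save(p,'w4')
for l in ['pin_top','cup_moving','cup_fixed']:
    print(l,[(round(d['score'],2),np.round(toworld(p,d['centre'],st),3).tolist()) for d in spot_in(p,l)[:3]])
# column profile
for v in range(40,236,4): print(v,t[v,322].round(2),w[v,322].round(4))
E
```

```text
[ 0.36969469 -0.27854505  0.35391191] [ 7.66413125e-01  6.42316302e-01 -3.99133340e-04  6.36640371e-03]
pin_top [(0.87, [0.377, -0.239, 0.041])]
cup_moving [(0.86, [0.378, -0.196, 0.036])]
cup_fixed [(0.79, [0.384, -0.198, 0.037])]
40 [11.95  0.09 26.15] [ 0.3934 -0.1637  0.0914]
44 [11.45  0.08 25.04] [ 0.3924 -0.1685  0.1025]
48 [11.14  0.08 24.7 ] [ 0.3918 -0.1716  0.106 ]
52 [10.92  0.08 24.8 ] [ 0.3914 -0.1737  0.105 ]
56 [10.76  0.08 25.22] [ 0.3912 -0.1753  0.1008]
60 [10.76  0.09 26.54] [ 0.3914 -0.1755  0.0876]
64 [10.79  0.11 28.25] [ 0.3918 -0.1754  0.0705]
68 [11.01  0.14 31.43] [ 0.3927 -0.1736  0.0387]
72 [10.73  0.14 31.69] [ 0.3923 -0.1764  0.0361]
76 [10.42  0.14 31.8 ] [ 0.3917 -0.1795  0.0351]
80 [10.08  0.14 31.75] [ 0.3911 -0.1828  0.0356]
84 [ 9.75  0.14 31.76] [ 0.3906 -0.186   0.0355]
88 [ 9.43  0.15 31.81] [ 0.39   -0.1893  0.0351]
92 [ 9.13  0.15 32.2 ] [ 0.3896 -0.1923  0.0311]
96 [ 8.78  0.15 32.13] [ 0.389  -0.1957  0.0319]
100 [ 8.43  0.15 32.11] [ 0.3884 -0.1991  0.0321]
104 [ 8.09  0.15 32.16] [ 0.3878 -0.2025  0.0316]
108 [ 7.74  0.15 32.22] [ 0.3872 
[... 875 characters left out ...]
03  0.17 32.24] [ 0.3756 -0.272   0.0315]
184 [ 0.62  0.17 32.3 ] [ 0.3749 -0.2761  0.0309]
188 [ 0.24  0.17 32.17] [ 0.3742 -0.2798  0.0322]
192 [-0.17  0.17 32.24] [ 0.3735 -0.2839  0.0316]
196 [-0.58  0.17 32.25] [ 0.3728 -0.2879  0.0315]
200 [-0.98  0.17 32.18] [ 0.3721 -0.2918  0.0322]
204 [-1.24  0.17 31.64] [ 0.3716 -0.2943  0.0377]
208 [-1.43  0.16 30.87] [ 0.3712 -0.296   0.0454]
212 [-1.8   0.16 30.79] [ 0.3705 -0.2997  0.0462]
216 [-2.48  0.17 31.69] [ 0.3695 -0.3066  0.0372]
220 [-2.87  0.17 31.59] [ 0.3688 -0.3103  0.0383]
224 [-3.23  0.17 31.44] [ 0.3681 -0.3139  0.0398]
228 [-5.07  0.21 35.41] [ 3.656e-01 -3.325e-01  3.000e-04]
232 [-5.56  0.22 35.44] [ 0.3648 -0.3373  0.    ]
```

The pin is up (top at about 44 mm) and the sleeve is out by about 40 mm. I'll look at both plates from above the holder, which also tests the arm's reach there.

Call:
carry_out(
  plan=[
    [5,0,-2,0,0.5],
    [10,0,-4,0,1],
    [15,0,-5,0,1],
    [15,0,-5,0,1],
    [15,0,-5,0,1],
    [15,0,-5,0,1],
  ],
)

```text
time: 8.3
tool_pos: [0.3949, -0.1302, 0.3958]
orientation: [0.767, 0.642, -0.001, -0.001]
contact_force: [0.8, -0.7, 0.2]
width: 0.0844
finger_force: 0.0
```

```bash
python3 - <<'E'
from m import *
print(st['joints'])
save(p,'w5')
Z=w[...,2]
m=((Z>.098)&(Z<.115)&(abs(t[...,1])<4)).astype(np.uint8)
n,l,s,c=cv2.connectedComponentsWithStats(m)
for i in range(1,n):
    if s[i,4]>60:
        q=w[l==i][:,:2].astype(np.float32);r=cv2.minAreaRect(q)
        print(s[i].tolist(),np.round(r[0],4),np.round(r[1],4),r[2],'tool x rng',np.percentile(t[l==i][:,0],[1,99]),'y',np.percentile(t[l==i][:,1],[1,99]))
E
```

```text
[ 0.39490062 -0.13015527  0.39577004] [ 7.66502345e-01  6.42240107e-01 -7.34719994e-04 -1.12242859e-03]
[-5.63357027e-01 -3.14133026e-01  2.18693917e+00 -7.47800311e-04
  1.27137272e+00 -3.87175107e-01]
[292, 36, 61, 26, 1125] [ 0.4165 -0.0109] [0.017  0.0472] 79.90796661376953 tool x rng [11.28136629 12.93455602] y [-2.22231234  2.44516949]
[296, 226, 52, 20, 750] [ 0.3888 -0.166 ] [0.0172 0.0469] 80.34916687011719 tool x rng [-4.47795433 -2.81839961] y [-2.21616751  2.42931747]
```

View pics/w5.png

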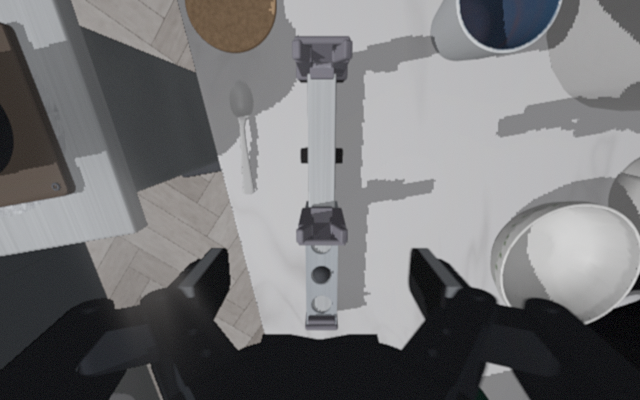

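Both plates show clearly: the fixed one at (322,58) and the moving one at (322,228), with their midpoint at (0.4027,-0.0885). Next I'll go above the long roll with the tool's x axis along it.

Call:
carry_out(
  plan=[
    [31.6,4,4.5,1.2,1],
    [31.6,4,4.5,1.2,1],
    [31.6,4,4.5,1.2,1],
    [31.6,4,4.5,1.2,1],
    [31.6,4,4.5,1.2,1],
    [31.6,4,4.5,1.2,1],
    [31.6,4,4.5,1.2,1],
    [31.6,4,4.5,1.2,1],
    [31.6,4,4.5,1.2,1],
    [31.6,4,4.5,1.2,1],
    [31.6,4,4.5,1.2,1],
    [31.6,4,4.5,1.2,1],
  ],
)

```text
time: 9.55
tool_pos: [0.4901, 0.1732, 0.3519]
orientation: [0.995, 0.097, -0.0, 0.0]
contact_force: [0.0, 0.2, 0.9]
width: 0.0853
finger_force: 0.0
```

```bash
python3 - <<'E'
from m import *
print(st['joints']);save(p,'w6')
d=spot_in(p,'long_roll');print([(x['score'],toworld(p,x['centre'],st).round(3)) for x in d])
Z=w[...,2]
m=((Z>.012)&(Z<.06)&(abs(t[...,1])<5)&(abs(t[...,0])<12)).astype(np.uint8)
n,l,s,c=cv2.connectedComponentsWithStats(m)
for i in range(1,n):
    if s[i,4]>200:
        r=cv2.minAreaRect(t[l==i][:,:2].astype(np.float32)); print(s[i].tolist(),r,Z[l==i].max())
        b=t[l==i]; b=b[w[l==i][:,2]>.036]; print('body',cv2.minAreaRect(b[:,:2].astype(np.float32)))
E
```

```text
[0.49009088 0.17315311 0.35189557] [ 9.95260899e-01  9.72401605e-02 -2.93599907e-04  9.18678107e-05]
[ 1.44281175e-01 -6.32144914e-03  2.00343291e+00 -1.71301791e-04
  1.14507636e+00  1.52036016e+00]
[(0.93, array([0.49 , 0.174, 0.041])), (0.33, array([0.483, 0.316, 0.043])), (0.18, array([ 0.405, -0.164,  0.051]))]
[291, 110, 54, 150, 5279] ((-0.032067298889160156, -0.10970306396484375), (5.088532447814941, 15.132509231567383), 89.3855209350586) 0.047938925755066086
body ((-0.08566427230834961, -0.07507550716400146), (3.8396871089935303, 11.369504928588867), 89.48599243164062)
```

View pics/w6.png

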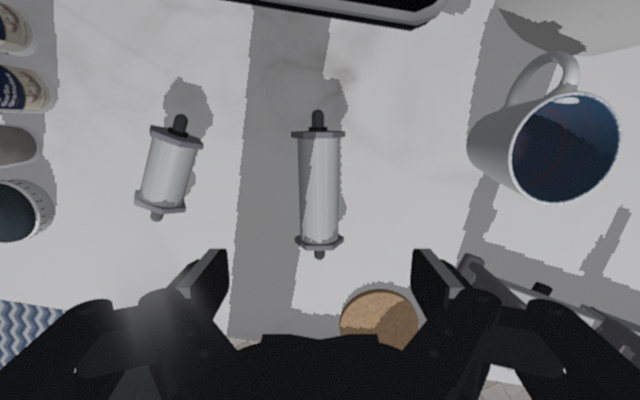

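The wrist view shows the long roll at (320,185), centred and aligned with the tool, and the short roll at (168,170) well clear. I'll grasp it.

Call:
carry_out(
  plan=[
    [0,-0.1,5,0,1],
    [0,-0.1,10,0,1],
    [0,-0.1,15,0,1],
    [0,-0.1,17.5,0,1],
    [0,-0.1,17.8,0,1],
    [0,-0.1,17.8,0,0],
    [0,-0.1,17.8,0,0],
    [0,-0.1,17.8,0,0],
    [0,-0.1,17.8,0,0],
    [0,-0.1,17.8,0,0],
    [0,-0.1,17.8,0,0],
    [0,-0.1,17.8,0,0],
  ],
  grip_force=70,
)

```text
time: 10.85
tool_pos: [0.491, 0.1755, 0.1769]
orientation: [0.995, 0.098, 0.002, 0.0]
contact_force: [-0.6, -0.6, 5.9]
width: 0.0384
finger_force: 69.9
```

Call:
carry_out(
  plan=[
    [0,0,-3,0,0],
    [0,0,-8,0,0],
    [0,0,-13,0,0],
    [0,0,-18,0,0],
    [-2,4,-20,-0.15,0],
    [-4,8,-20,-0.3,0],
    [-6,11,-20,-0.45,0],
    [-8,14,-20,-0.6,0],
    [-10,17,-20,-0.75,0],
    [-11.5,20,-20,-0.9,0],
    [-13,23,-20,-1.05,0],
    [-13.6,24,-20,-1.2,0],
    [-13.6,24,-20,-1.2,0],
    [-13.6,24,-20,-1.2,0],
  ],
)

```text
time: 12.25
tool_pos: [0.402, -0.0867, 0.3741]
orientation: [0.767, 0.642, 0.0, -0.0]
contact_force: [-0.2, 0.7, -3.5]
width: 0.0387
finger_force: 71.4
```

```bash
cat > ins.py <<'E'
from m import *
Z=w[...,2];print(st['joints'].round(3) if hasattr(st['joints'],'round') else st['joints'])
M=np.array([.4027,-.0885,.074]);print('M in tool',((M-st['tool_pos'])@R*100).round(2))
def rect(m,name,minn=100):
    n,l,s,c=cv2.connectedComponentsWithStats(m.astype(np.uint8))
    for i in range(1,n):
        if s[i,4]>minn:
            r=cv2.minAreaRect(t[l==i][:,:2].astype(np.float32));print(name,s[i].tolist(),np.round(r[0],2),np.round(r[1],2),round(r[2],1),'z',np.percentile(t[l==i][:,2],[2,50]).round(2))
rect((Z>.095)&(Z<.115)&(abs(t[...,1])<4),'plate')
rect((t[...,2]>11)&(t[...,2]<17)&(abs(t[...,1])<2.8)&(t[...,0]>2.0),'roll')
E
python3 - <<'E'
from ins import *
save(p,'w7')
E
```

```text
[ 0.40199821 -0.08674474  0.37412732] [ 7.67019194e-01  6.41624150e-01  6.72589965e-05 -3.82134264e-05]
[-0.46  -0.305  2.221  0.     1.226 -0.283]
M in tool [-0.16  0.1  30.01]
plate [290, 93, 64, 24, 899] [7.76 0.08] [4.74 1.67] 90.0 z [26.51 26.82]
roll [254, 96, 130, 153, 11533] [ 4.73 -0.13] [5.22 5.45] 90.0 z [13.08 13.7 ]
```

View pics/w7.png

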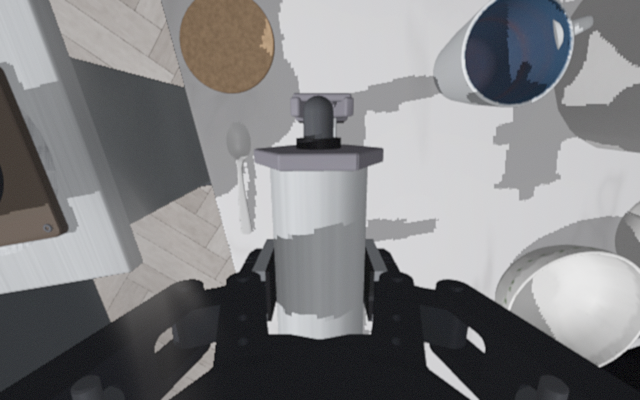

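The view shows the roll held level, its front tip at (320,115) above the fixed plate's channel at (322,105). I'll measure the tip's lateral offset and then descend partway.

```bash
cat > tip.py <<'E'
from ins import *
k=(t[...,2]>11)&(t[...,2]<18)&(abs(t[...,1])<3.2)
for a,b in((2.3,3),(3,4),(4,5),(5.2,5.8),(6.1,6.6),(6.6,7.1),(7.1,7.8)):
    q=t[k&(t[...,0]>a)&(t[...,0]<b)]
    if len(q)>10: print(a,b,len(q),'y',np.percentile(q[:,1],[2,98]).round(2),q[:,1].mean().round(2),'ztop',np.percentile(q[:,2],3).round(2))
E
python3 - <<'E'
from tip import *
E
```

```text
[ 0.40217162 -0.08640155  0.37411418] [ 7.67226187e-01  6.41376622e-01  5.18351229e-05 -6.76125699e-05]
[-0.459 -0.305  2.221  0.     1.226 -0.281]
M in tool [-0.2   0.09 30.01]
plate [290, 94, 64, 24, 873] [7.69 0.06] [4.74 1.66] 89.9 z [26.51 26.81]
roll [254, 96, 130, 154, 11511] [ 4.72 -0.13] [5.45 5.24] 0.0 z [13.08 13.7 ]
2.3 3 1633 y [-1.9   1.65] -0.1 ztop 13.38
3 4 2481 y [-1.9   1.66] -0.12 ztop 13.38
4 5 2488 y [-1.96  1.69] -0.13 ztop 13.14
5.2 5.8 2155 y [-2.41  2.17] -0.11 ztop 13.06
6.1 6.6 422 y [-0.73  0.43] -0.15 ztop 14.76
6.6 7.1 417 y [-0.73  0.43] -0.15 ztop 14.78
7.1 7.8 200 y [-0.61  0.31] -0.15 ztop 14.87
```

Call:
carry_out(
  plan=[
    [-0.1,0.15,4,0.008,0],
    [-0.1,0.15,8,0.008,0],
    [-0.1,0.15,9.8,0.008,0],
    [-0.1,0.15,10,0.008,0],
    [-0.1,0.15,10,0.008,0],
    [-0.1,0.15,10,0.008,0],
  ],
)

```text
time: 12.95
tool_pos: [0.4048, -0.0879, 0.276]
orientation: [0.769, 0.639, 0.001, 0.002]
contact_force: [-0.1, 0.2, -3.1]
width: 0.0384
finger_force: 71.4
```

```bash
python3 - <<'E'
from tip import *
save(p,'w8')
q=(Z>.09)&(Z<.115)&(abs(t[...,1])<3)&(t[...,0]>7.3)
for a in np.arange(7.3,9.6,.2):
    m=t[q&(abs(t[...,0]-a)<.1)]
    if len(m)>5: print(round(a,2),'y',np.percentile(m[:,1],[2,98]).round(2),'z',np.percentile(m[:,2],[2]).round(2))
cv2.imwrite('pics/w8c.png',cv2.resize(p['frame'][60:260,200:440,::-1],(720,600)))
E
```

```text
[ 0.40477336 -0.08786166  0.27596023] [7.69033024e-01 6.39206769e-01 6.96469892e-04 1.55873611e-03]
[-0.46  -0.158  2.298  0.     0.998 -0.276]
M in tool [-0.08 -0.26 20.2 ]
plate [259, 69, 110, 43, 3644] [ 7.85 -0.33] [4.75 1.72] 89.5 z [16.71 17.04]
roll [259, 71, 21, 40, 574] [ 7.79 -2.26] [1.59 0.85] 1.2 z [16.67 16.85]
roll [278, 71, 47, 12, 208] [ 8.36 -0.88] [0.45 1.96] 0.1 z [16.85 16.96]
roll [326, 70, 43, 40, 669] [7.83 1.09] [1.82 1.59] 90.0 z [16.68 16.87]
roll [254, 96, 130, 154, 11498] [ 4.73 -0.13] [5.45 5.23] 0.1 z [13.08 13.7 ]
2.3 3 1653 y [-1.9   1.67] -0.12 ztop 13.39
3 4 2474 y [-1.9   1.66] -0.12 ztop 13.39
4 5 2471 y [-1.96  1.69] -0.13 ztop 13.14
5.2 5.8 2155 y [-2.42  2.19] -0.11 ztop 13.06
6.1 6.6 426 y [-0.73  0.43] -0.15 ztop 14.78
6.6 7.1 574 y [-2.44  1.75] -0.27 ztop 14.79
7.1 7.8 1314 y [-2.61  1.95] -0.32 ztop 14.96
7.3 y [-2.59  1.96] z [16.68]
7.5 y [-2.62  1.96] z [16.7]
7.7 y [-2.58  1.92] z [16.7]
7.9 y [-2.57  1.9 ] z [16.72]
8.1 y [-2.55  1.9 ] z [16.71]
8.3 y [-2.5   1.85] z [16.76]
8.5 y [-2.39  1.72] z [16.87]
8.7 y [-2.27  1.69] z [16.98]
```

View pics/w8c.png

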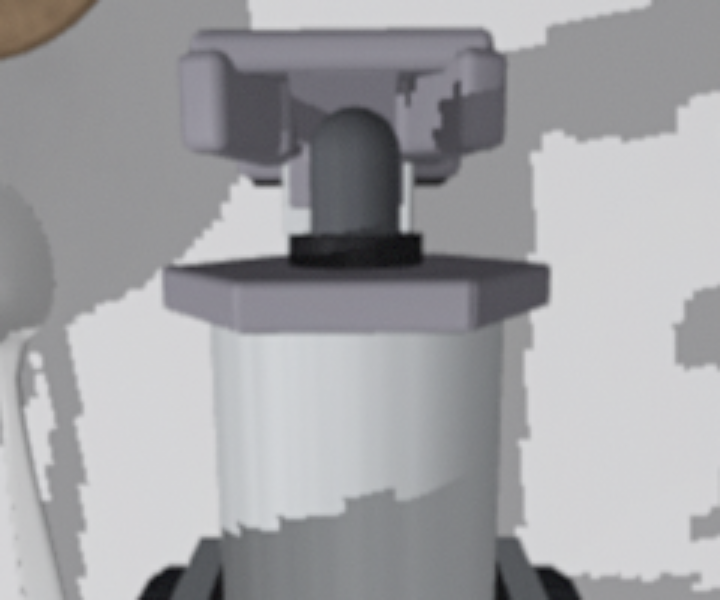

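The crop shows the tip (355,170) about 2 mm right of the channel centre (343,100). I'll shift y by -1.7 mm and lower until the tips just enter.

Call:
carry_out(
  plan=[
    [0,-0.17,0,0,0],
    [0,-0.17,0.3,0,0],
    [0,-0.17,0.6,0,0],
    [0,-0.17,0.6,0,0],
    [0,-0.17,0.6,0,0],
  ],
)

```text
time: 13.5
tool_pos: [0.4022, -0.0874, 0.2681]
orientation: [0.769, 0.639, -0.0, -0.0]
contact_force: [-0.7, 0.2, -2.3]
width: 0.0379
finger_force: 71.4
```

```bash
python3 - <<'E'
from tip import *
E
```

```text
[ 0.40219054 -0.08738475  0.26805899] [ 7.69102071e-01  6.39125932e-01 -8.95450156e-05 -1.99955037e-04]
[-0.462 -0.15   2.308 -0.     0.984 -0.278]
M in tool [-0.1   0.08 19.41]
plate [264, 66, 116, 46, 4134] [ 7.83 -0.01] [4.75 1.73] 89.5 z [15.93 16.26]
plate [245, 239, 29, 22, 245] [ 0.83 -2.76] [1.28 0.3 ] 61.8 z [15.33 15.88]
plate [365, 239, 29, 22, 258] [0.92 2.4 ] [0.44 1.62] 35.3 z [15.33 15.86]
roll [264, 66, 116, 46, 3758] [ 7.83 -0.01] [4.75 1.73] 89.5 z [15.93 16.24]
roll [254, 96, 130, 153, 11524] [ 4.73 -0.14] [5.45 5.22] 0.0 z [13.08 13.7 ]
2.3 3 1642 y [-1.89  1.66] -0.11 ztop 13.37
3 4 2483 y [-1.89  1.65] -0.12 ztop 13.39
4 5 2484 y [-1.96  1.68] -0.13 ztop 13.13
5.2 5.8 2154 y [-2.41  2.19] -0.11 ztop 13.05
6.1 6.6 428 y [-0.73  0.43] -0.15 ztop 14.77
6.6 7.1 702 y [-2.15  2.08] -0.12 ztop 14.79
7.1 7.8 1890 y [-2.27  2.24] -0.01 ztop 14.99
```

Call:
carry_out(
  plan=[
    [0,0.1,0,0,0],
    [0,0.1,0.2,0,0],
    [0,0.1,0.4,0,0],
    [0,0.1,0.4,0,0],
    [0,0.1,0.4,0,0],
  ],
)

```text
time: 14.05
tool_pos: [0.4032, -0.0875, 0.2641]
orientation: [0.769, 0.639, -0.0, -0.0]
contact_force: [-0.3, 0.1, -2.8]
width: 0.0385
finger_force: 71.4
```

```bash
python3 - <<'E'
from tip import *
E
```

```text
[ 0.40320358 -0.08754922  0.26406441] [ 7.69073302e-01  6.39160557e-01 -7.77390043e-05 -1.79891973e-04]
[-0.461 -0.14   2.308  0.     0.974 -0.277]
M in tool [-0.1  -0.02 19.01]
plate [254, 65, 130, 100, 5546] [ 6.8  -0.15] [5.23 3.77] 89.4 z [14.94 15.81]
plate [365, 229, 30, 36, 371] [1.17 2.22] [0.74 2.14] 48.7 z [14.93 15.6 ]
plate [244, 239, 31, 26, 349] [ 0.89 -2.66] [1.52 0.31] 63.6 z [14.95 15.62]
roll [254, 65, 130, 184, 16021] [ 5.34 -0.13] [6.68 5.23] 0.1 z [13.1  14.16]
2.3 3 1640 y [-1.89  1.66] -0.11 ztop 13.39
3 4 2478 y [-1.9   1.66] -0.11 ztop 13.39
4 5 2485 y [-1.97  1.68] -0.14 ztop 13.14
5.2 5.8 2147 y [-2.42  2.19] -0.11 ztop 13.06
6.1 6.6 426 y [-0.74  0.43] -0.15 ztop 14.76
6.6 7.1 745 y [-2.22  1.97] -0.17 ztop 14.78
7.1 7.8 2071 y [-2.36  2.15] -0.1 ztop 15.0
```

The tip is now centred to within 0.5 mm. I'll press down.

Call:
carry_out(
  plan=[
    [0,0.03,0.4,0,0],
    [0,0.03,0.8,0,0],
    [0,0.03,1.2,0,0],
    [0,0.03,1.5,0,0],
    [0,0.03,1.5,0,0],
  ],
  grip_force=90,
)

```text
time: 14.6
tool_pos: [0.4036, -0.0873, 0.2489]
orientation: [0.769, 0.639, 0.0, -0.001]
contact_force: [0.5, 3.8, -2.6]
width: 0.0378
finger_force: 92.9
```

Call:
carry_out(
  plan=[
    [0,0,0.4,0,0],
    [0,0,0.8,0,0],
    [0,0,1.2,0,0],
    [0,0,1.6,0,0],
    [0,0,1.9,0,0],
    [0,0,2.1,0,0],
    [0,0,2.1,0,0],
  ],
)

```text
time: 15.3
tool_pos: [0.4035, -0.0878, 0.2281]
orientation: [0.769, 0.639, -0.0, -0.0]
contact_force: [-0.6, 1.0, -2.1]
width: 0.0377
finger_force: 96.8
```

```bash
python3 - <<'E'
from tip import *
save(p,'w9')
E
```

```text
[ 0.40348525 -0.08781921  0.22805065] [ 7.69044953e-01  6.39194589e-01 -3.52891538e-04 -1.18331679e-04]
[-4.610e-01 -6.700e-02  2.323e+00 -1.000e-03  8.860e-01 -2.770e-01]
M in tool [-0.08 -0.05 15.41]
plate [233, 39, 170, 67, 8970] [ 7.86 -0.15] [4.77 1.73] 89.5 z [11.92 12.26]
plate [275, 153, 88, 19, 1528] [ 5.19 -0.13] [2.93 0.62] 89.4 z [13.01 13.14]
plate [200, 271, 67, 81, 2000] [ 0.06 -2.96] [2.6  2.08] 0.0 z [11.52 11.96]
plate [373, 271, 80, 92, 2689] [0.05 2.85] [2.3  2.65] 90.0 z [11.44 11.86]
roll [233, 39, 170, 211, 22892] [ 5.36 -0.15] [5.22 6.73] 89.6 z [11.97 13.42]
2.3 3 1633 y [-1.9   1.67] -0.1 ztop 13.39
3 4 2491 y [-1.9   1.65] -0.12 ztop 13.38
4 5 2491 y [-1.96  1.69] -0.13 ztop 13.12
5.2 5.8 2171 y [-2.41  2.19] -0.11 ztop 13.04
6.1 6.6 683 y [-1.15  0.91] -0.13 ztop 14.77
6.6 7.1 1513 y [-2.23  1.92] -0.21 ztop 12.09
7.1 7.8 4362 y [-2.38  2.09] -0.15 ztop 11.94
```

The roll axis is level at about 74 mm and the force has dropped, so both tips have snapped in. I'll release and retreat.

Call:
carry_out(
  plan=[
    [0,0,0.15,0,0],
    [0,0,0.15,0,0],
    [0,0,0,0,0.3],
    [0,0,0,0,0.7],
    [0,0,0,0,1],
    [0,0,0,0,1],
    [0,0,0,0,1],
    [0,0,0,0,1],
    [0,0,0,0,1],
    [0,0,-2,0,1],
    [0,0,-6,0,1],
    [0,0,-11,0,1],
    [-2,0,-16,0,1],
    [-5,0,-17,0,1],
    [-5,0,-17,0,1],
    [-5,0,-17,0,1],
  ],
)

```text
time: 16.95
tool_pos: [0.3942, -0.137, 0.3981]
orientation: [0.77, 0.639, 0.0, -0.0]
contact_force: [-0.2, -0.1, -0.5]
width: 0.0853
finger_force: 0.0
```

```bash
python3 - <<'E'
from m import *
save(p,'w10')
k=(w[...,2]>.05)&(abs(t[...,1])<2.8)
for a in np.arange(-4,15,.7):
    q=k&(abs(t[...,0]-a)<.35)&(abs(t[...,1]+.1)<.3)
    if q.sum()>5: print(round(a,1),'y mean',t[k&(abs(t[...,0]-a)<.35)][:,1].mean().round(2),'top',np.percentile(w[q][:,2],[50,97]).round(4))
print([(d['score'],toworld(p,d['centre'],st).round(3)) for l in('pin_top','long_roll') for d in spot_in(p,l)[:1]])
E
```

```text
[ 0.39416712 -0.13701523  0.39811366] [ 7.69585319e-01  6.38543974e-01  1.58822968e-04 -6.82156659e-05]
-4.0 y mean -0.16 top [0.1054 0.1071]
-3.3 y mean 0.04 top [0.1041 0.1065]
-2.6 y mean -0.02 top [0.0896 0.0978]
-1.9 y mean 0.05 top [0.0795 0.081 ]
-1.2 y mean -0.36 top [0.0825 0.0959]
-0.5 y mean 0.05 top [0.0963 0.0976]
0.2 y mean 0.03 top [0.0936 0.0947]
0.9 y mean -0.09 top [0.3106 0.3179]
1.6 y mean 0.08 top [0.0936 0.0948]
2.3 y mean -0.06 top [0.0935 0.0947]
3.0 y mean -0.03 top [0.0935 0.095 ]
3.7 y mean -0.02 top [0.0934 0.0946]
4.4 y mean -0.08 top [0.0936 0.0949]
5.1 y mean -0.07 top [0.0933 0.0945]
5.8 y mean -0.09 top [0.0934 0.0945]
6.5 y mean -0.07 top [0.0937 0.0947]
7.2 y mean -0.05 top [0.0936 0.095 ]
7.9 y mean -0.08 top [0.0933 0.0948]
8.6 y mean -0.08 top [0.0933 0.0947]
9.3 y mean -0.08 top [0.0934 0.095 ]
10.0 y mean -0.1 top [0.0965 0.0981]
10.7 y mean 0.02 top [0.0817 0.0969]
11.4 y mean -0.15 top [0.0795 0.0808]
12.1 y mean -0.15 top [0.0802 0.0898]
12.8 y mean -0.16 top [0.0986 0.1051]
13.5 y mean -0.14 top [0.1053 0.1067]
[(0.6, array([ 0.379, -0.236,  0.042])), (0.79, array([ 0.404, -0.084,  0.092]))]
```

View pics/w10.png

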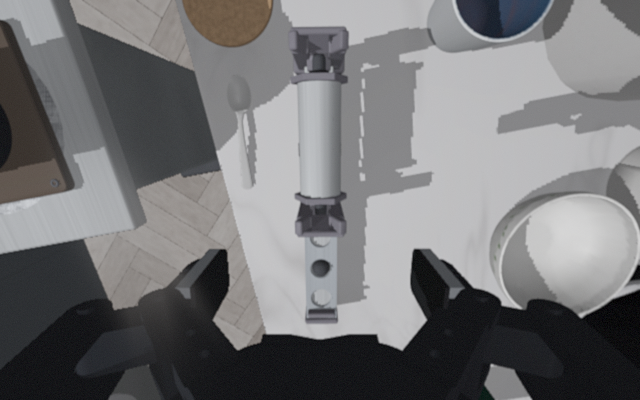

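The roll hangs level between the plates, from (320,75) to (322,200), with its body top at 93.5 mm, which puts the axis at about 74 mm. The pin is up in the middle hole at (321,268), and the arm is clear.

```bash
python3 -c "
from bench import *
print(close_job())"
```

```text
the job is handed in; nothing more can be done
None
```

The sleeve is locked in the next hole with its pin up, the long roll sits level with both tips snapped into the cups, and the job is handed in at about 17 s (the hand-in returned no verdict).

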